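Seat the impeller on the drive dogs of a shot-blast wheel

ROBOT

A 7-joint arm with a two-finger parallel gripper is mounted at the origin on the work surface. World frame = base frame: x ahead of the robot, y to its left, z up, the work surface at z = 0. Lengths are in m, angles in rad, forces in N, time in s.
With the tool pointing down it reaches from about 0.4 to 0.85 m from the base axis. Payload 4.5 kg.
Tool frame: the origin (TCP) lies between the finger pads; the fingertips stand 19 mm ahead of it and the grasp point (between the pads) is the TCP (r.tips_ahead is the distance from the TCP to the fingertips, in m); z points along the fingers, y is the line along which they close (so a half turn about z gives the same grasp; the last joint's range is limited). The gripper opens to 88 mm and grips with 3 to 60 N. Pads are 18 mm wide; open, the fingers measure 123 mm over their backs; the gripper's body (75 mm by 187 mm) begins 45 mm behind the grasp point.
Start: joints at [1.159, 0.689, -0.195, 1.565, 0.157, 0.902, -0.215], TCP at [0.27, -0.564, 0.258] pointing down, gripper open.
Joint ranges: [-3.01, 3.01], [-0.46, 2.08], [-1.47, 1.51], [0.13, 2.56], [-1, 4.14], [0.04, 2.09], [-2.66, 2.66]. Speed limits (rad/s): [2.57, 2.57, 3.14, 3.14, 3.14, 3.14, 3.14].

INTERFACE

Orientations are given as a unit quaternion [x, y, z, w].
In Python, from plant import r, cams, models gives the robot as it stands. The module is installed in compiled form; this text tells all that it offers.
- The arm moves only by the tool jog_arm, never from a script. Its arguments are lists of equal length, an entry for each row: "turn": the turn, a rotation vector about the tool's x, y, z in rad, a list of three; "translation": the shift along the tool's x, y, z in m, a list of three; "grip": the closure, from 0 (fully open) to 1 (shut). In form: {"turn": [[ax, ay, az], ...], "translation": [[tx, ty, tz], ...], "grip": [grip, ...]}. A call has 1 to 20 rows; each row is the pose to reach, as a shift and turn from the pose commanded when the call began, along the tool's axes at that moment; what a row does not reach only later rows make up. A row lasts 1/8 s, in which the tool goes at most 62.5 mm and 10.7 degrees, less where a joint would pass 70% of its speed; a pose out of reach is approached as far as the arm can. A call with a gripper value outside its range is refused whole. The fingers move at their own pace and stop on an object; "force" is the grip in N (left out, the last holds). Time passes only in rows, so rows that repeat a pose let the fingers close. It gives the time, the measured TCP pose, the force, the opening and the grip force at its end, in the units of the state.
- r.get_state(): the state, without advancing time (a new reading comes with each control period).
- cams.snapshot(name): name is "scene" or "top"; returns the picture (480x640x3 uint8, red, green, blue); there is no depth.
- cams.camera_params(name): a dict with "fx", "fy", "cx", "cy" (pixels), "eye" and "orientation" of the camera in the world. Camera axes: x right, y up, looking along -z (the intrinsics and any distortion apply to the point x, -y, -z); pixel columns grow to the right and rows downward; lengths in m; the calibration is good to about 2 mm. A picture is of the moment at which its call begins. camera_params takes no time and is no camera call.
- r.finish_job(): hands the job in; it is judged then, once.
Trained networks look in the newest picture that a camera, given by its name, has taken for a name from the list of things; names that differ only in an ending like _2 or _b are one class to them, and where a whole thing is asked for, a point or a joint stands for the part that bears it (a point fixed in the world has none). Each returns a list of dicts, best first, with "p" (0 to 1); they miss things now and then, are a little off and sometimes report something else, mostly with a low value. They report only what shows in the picture. A call takes as long as a camera call.
- models.find_in(camera, name): "position" ([x, y, z] in m, in world coordinates, good to about 4 mm: the middle of the surface that is visible of it).
- models.masks_of(camera, name): "pixels" (480x640 bool, what is visible of it).
- models.place_of(camera, name): "position" ([x, y, z] in m, in world coordinates, good to about 4 mm: a listed point, or the origin of a listed thing).
The state is a dict: "clock": time; "q": joint angles; "qd": joint speeds; "joint_torque": joint torques, N m; "tool_pos": TCP position; "eef_rot": TCP orientation; "contact_force": force on the tool from outside, world axes, zero at the start; "moment": the same for the moment, N m; "opening": opening from 0.0 (shut) to 1.0 (fully open); "finger_force": force on a finger pad.
Only numpy, scipy, OpenCV 4.12 (cv2) and the standard library are available. Lean on these libraries where they do the work, as an engineer would, in place of code of your own. Each camera call takes 0.05 s, during which the arm holds its last target. There are 200 camera calls.

TASK

Fit the smaller of the two slotted cup impellers into the hub of the blast wheel on the green spindle stand: stand it open end up in the hub recess and, pressing lightly, turn it until its foot groove finds the hub's drive dogs and it sinks fully home, then let go. The iron is brittle, so press and twist it no harder than a light hand would and do not let it fall in from above. Leave the other things on the bench where they are.

Things in the scene. Friction and masses are not known exactly. Their poses are not given: they have to be found in the camera images.
- impeller: The part to fit: dark cast-iron cup, 62 mm in diameter, 72 mm high, standing open end up, 0.6 to 0.85 kg. Origin: centre of its flat underside, z up. Across the underside runs one straight through groove, 18 mm wide, 10 mm deep, along its own x axis; the bottom edge is chamfered 2 mm. Brittle: never press or twist it against the wheel with more than 200 N (a twist of about 4 N m on the dogs).
- impeller_ring (a point): Centre of the impeller's inlet ring, 64 mm above its underside. The ring is its closed top band, 16 mm high, 62 mm outside and 46 mm inside diameter, easy to grip across the outside. Below it stand eight blades with open slots between them, then the solid foot, 18 mm thick.
- stand: Green spindle stand fixed to the bench, 190 x 190 mm foot, 62 mm high; origin: centre of its underside. On it the blast wheel lies flat, centred on the stand's z axis: steel disc of 256 mm diameter, top 74 mm above the bench, with eight upright radial vanes from radius 79 to 127 mm, tops 122 mm above the bench. The wheel is braked: a hand does not turn it.
- hub_seat (a point): Centre of the flat floor of the hub's round recess, 76 mm above the bench, on the wheel's axis, z up. The recess is 65 mm in diameter, 14 mm deep, its mouth bevelled 3 mm (hub rim 90 mm above the bench, hub 100 mm in diameter). The wheel stands at a different angle every time; neither this point's axes nor the stand's yaw tell it.
- dogs_top (a point): Point on the wheel's axis at the height of the tops of the two drive dogs, 8 mm above the recess floor. The dogs lie on one diameter, on either side of the centre, each 12 mm wide, from radius 11 to 27 mm. Crosswise the impeller rests on them 8 mm too high; every half turn its groove matches them, with 3 mm play on either side, and it drops to the floor.
- big_impeller: Impeller of a bigger machine, same shape, 82 mm in diameter, 94 mm high, does not fit; origin at the centre of its underside. Leave it.
- casting0: Valve body casting, grey blasted aluminium: a barrel 132 mm long and up to 64 mm in diameter along its x axis, on a flange foot 74 mm wide, with a two-bolt cap, 107 mm high; origin at the centre of its underside. Leave it.
- casting1: The same kind of valve body casting. Leave it.
- casting2: The same kind of valve body casting. Leave it.
- cage: Control cage of the wheel: dark iron tube, 98 mm in diameter at its foot flange, 66 mm high, open at both ends; origin at the centre of its underside. Leave it.
- wrench: Steel wrench, 190 mm long, lying flat along its x axis. Leave it.

How it is judged:
At the end, for the whole second after the job is handed in: The small impeller stands upright (within 0.05 rad), open end up, in the hub recess, within 4 mm of the wheel's axis, its underside within 2 mm of the recess floor (dropped over the dogs), let go and at rest (z of impeller in the frame of hub_seat between -0.003 and 0.002 m and horizontal distance between impeller and hub_seat below 0.004 m and angle between impeller's own z axis and vertical below 0.05 rad and linear speed of impeller below 0.01 m/s); the robot touches nothing.
It fails at once if the impeller is pressed, twisted or dropped onto the wheel or stand with more than 200 N (contact force between impeller and stand above 200 N).
It fails at once if the impeller is let fall from a height (more than about 12 mm: it moves faster than 0.5 m/s with no finger on it) (contact force between the fingers and impeller below 0.5 N and linear speed of impeller above 0.5 m/s).
It fails at once if another thing on the bench is moved by more than 30 mm (distance of any of big_impeller, casting0, casting1, casting2, cage, wrench from where it was at the start of the episode above 0.03 m).
It also fails if it takes over 64 s, if anything falls off the work surface, if the arm or the gripper's body presses on something with over 40 N, if the wrist force passes 120 N, or if a joint passes its speed limit or range.

## Working session

There is one attempt and no reset: what is moved stays moved. The work goes in short steps, Python scripts to look and compute and a tool call to move; the robot and the scene stay as the last step left them, time stands still between calls to the robot, and variables do not carry over. Pictures are saved under pics/ and viewed, at most 10 in all, crops included, and the job is handed in when it is done.

Besides the shell and the picture viewer there is one more tool, called after "Request:" as name(argument=value, ...) on one line, values as JSON. jog_arm: Moves the arm, as the interface text tells. Its arguments: {"type":"object","properties":{"turn":{"type":"array"},"translation":{"type":"array"},"grip":{"type":"array"},"force":{"type":"number"}},"required":["turn","translation","grip"]}

```bash
mkdir -p pics
python3 - <<'E'
from plant import r,cams,models
import cv2,numpy as np
s=r.get_state()
for k,v in s.items(): print(k,np.round(v,3))
for c in ("scene","top"):
    cv2.imwrite(f"pics/{c}0.png",cams.snapshot(c)[:,:,::-1])
    p=cams.camera_params(c);print(c,{k:np.round(v,3).tolist() for k,v in p.items()})
    for n in ("impeller","impeller_ring","stand","hub_seat","dogs_top","big_impeller","cage","casting0","wrench"):
        print(n,[(round(d["p"],2),np.round(d["position"],3).tolist()) for d in models.place_of(c,n)][:3])
E
```

```text
clock 0.0
q [ 1.159  0.69  -0.195  1.566  0.157  0.903 -0.215]
qd [-0.     0.     0.     0.002 -0.001  0.    -0.001]
joint_torque [ 1.0000e-03 -5.2757e+01 -1.2670e+00 -1.5343e+01 -5.3000e-02  6.0000e-03
  0.0000e+00]
tool_pos [ 0.269 -0.563  0.257]
eef_rot [ 0.975  0.221 -0.    -0.001]
contact_force [ 0.377  0.941 -0.11 ]
moment [ 0.005  0.001 -0.009]
finger_force 0.0
opening 1.0
scene {'fx': 463.145, 'fy': 463.145, 'cx': 325.726, 'cy': 241.748, 'eye': [0.94, -0.395, 0.715], 'orientation': [0.341, 0.132, 0.344, 0.865]}
impeller [(0.82, [0.631, -0.18, 0.0]), (0.5, [0.736, -0.02, -0.002])]
impeller_ring [(0.94, [0.626, -0.18, 0.061]), (0.47, [0.614, 0.384, -0.0])]
stand [(0.78, [0.538, 0.131, -0.002])]
hub_seat [(0.61, [0.536, 0.131, 0.076])]
dogs_top [(0.62, [0.539, 0.125, 0.084])]
big_impeller [(0.92, [0.464, -0.147, 0.002]), (0.25, [0.612, 0.386, 0.001])]
cage [(0.6, [0.428, 0.379, -0.003]), (0.52, [0.612, 0.387, 0.002])]
casting0 [(0.89, [0.614, 0.384, -0.001]), (0.87, [0.493, -0.311, 0.002]), (0.56, [0.736, -0.016, -0.001])]
wrench [(0.92, [0.354, -0.301, -0.003])]
top {'fx': 501.717, 'fy': 501.717, 'cx': 318.36, 'cy': 244.21, 'eye': [0.475, 0.013, 1.141], 'orientation': [0.028, -0.027, -0.699, 0.714]}
impeller [(0.78, [0.628, -0.181, 0.0])]
impeller_ring [(0.64, [0.629, -0.178, 0.06]), (0.62, [0.542, 0.13, 0.075])]
stand [(0.56, [0.536, 0.128, -0.0])]
hub_seat [(0.69, [0.539, 0.131, 0.074])]
dogs_top [(0.71, [0.535, 0.128, 0.085])]
big_impeller [(0.77, [0.461, -0.151, -0.001]), (0.71, [0.532, 0.124, 0.08])]
cage [(0.79, [0.431, 0.377, -0.0])]
casting0 [(0.79, [0.493, -0.312, -0.0]), (0.71, [0.615, 0.391, -0.001]), (0.65, [0.74, -0.017, -0.003])]
wrench [(0.69, [0.355, -0.305, 0.0]), (0.46, [0.539, 0.127, 0.07])]
```

View pics/scene0.png

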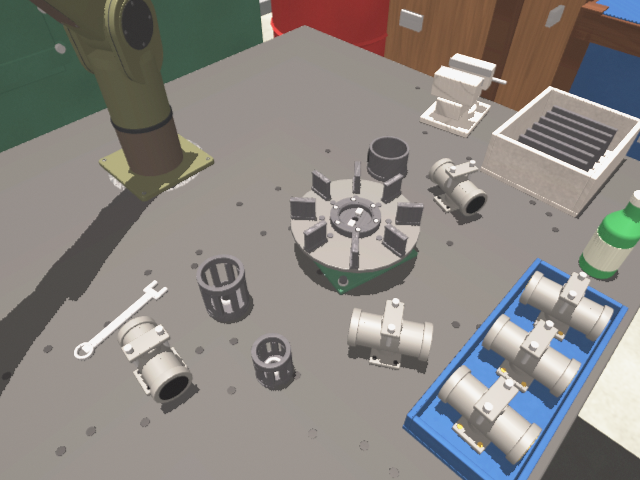

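View pics/top0.png

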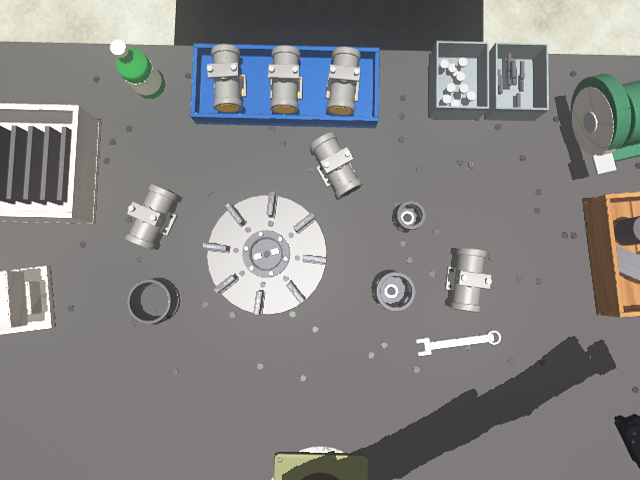

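The scene picture shows the small impeller at (273,360), the big one at (223,288) and the wheel hub at (356,217). In the top view they are at (408,215), (393,291) and (267,255). I'll refine the impeller and hub from the top picture and move above the impeller.

Request:
jog_arm(turn=[[0,0,0],[0,0,0],[0,0,0],[0,0,0],[0,0,0],[0,0,0],[0,0,0],[0,0,0],[0,0,0],[0,0,0],[0,0,0],[0,0,0]], translation=[[0.06,-0.02,0],[0.11,-0.04,0],[0.16,-0.06,0],[0.21,-0.08,0],[0.26,-0.1,0],[0.31,-0.12,0],[0.36,-0.14,0],[0.41,-0.16,0],[0.45,-0.175,0],[0.49,-0.19,0.03],[0.49,-0.19,0.06],[0.49,-0.19,0.06]], grip=[0,0,0,0,0,0,0,0,0,0,0,0], force=25)

```text
clock: 2.5
tool_pos: [0.6281, -0.1805, 0.1954]
eef_rot: [0.975, 0.222, -0.003, -0.001]
contact_force: [-0.7, -0.1, -0.3]
opening: 1.001
finger_force: 0.0
```

```bash
cat > h.py <<'E'
import numpy as np
from scipy.spatial.transform import Rotation as R
def ray(p,uv,z):
    d=np.array([(uv[0]-p["cx"])/p["fx"],-(uv[1]-p["cy"])/p["fy"],-1.])
    d=R.from_quat(p["orientation"]).apply(d);e=np.array(p["eye"]);return e+d*(z-e[2])/d[2]
def rect(img,p,c,z,half,n):
    # orthographic resample of plane z: col=+x... returns image, row=-y
    import cv2
    g=np.linspace(-half,half,n);X,Y=np.meshgrid(c[0]+g,c[1]-g)
    P=np.stack([X,Y,np.full_like(X,z)],-1)-np.array(p["eye"])
    q=R.from_quat(p["orientation"]).inv().apply(P.reshape(-1,3)).reshape(n,n,3)
    u=p["fx"]*q[...,0]/-q[...,2]+p["cx"];v=-p["fy"]*q[...,1]/-q[...,2]+p["cy"]
    return cv2.remap(img,u.astype(np.float32),v.astype(np.float32),cv2.INTER_CUBIC)
E
python3 - <<'E'
from plant import cams,r
import cv2,numpy as np
from h import *
s=r.get_state();print(np.round(s["tool_pos"],4),np.round(s["eef_rot"],3),np.round(s["q"],2))
o=[]
for c in("top","scene"):
    im=cv2.imread(f"pics/{c}0.png");p=cams.camera_params(c)
    for ctr,z in(((.629,-.180),.072),((.537,.129),.090),((.537,.129),.084)):
        a=rect(im,p,ctr,z,.06,266)
        for x in range(13,266,44): pass
        cv2.circle(a,(133,133),int(31/120*266) if z==.072 else int(50/120*266) if z==.09 else int(27/120*266),(0,0,255),1)
        o.append(a)
cv2.imwrite("pics/rect.png",np.vstack([np.hstack(o[:3]),np.hstack(o[3:])]))
E
```

```text
[ 0.6281 -0.1805  0.1954] [ 0.975  0.222 -0.003 -0.001] [ 0.28  0.8  -0.13  1.53  0.13  0.83 -1.02]
```

View pics/rect.png

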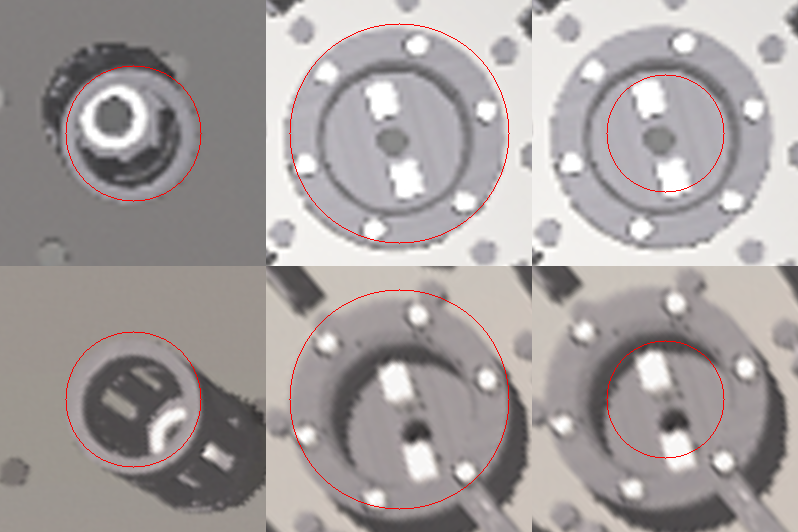

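The rectified view puts the impeller at about (0.629,-0.180). The hub centre is about 1 to 2.5 mm off the marks, near (0.536,0.127). The dogs lie on a line at about 107°. Next I descend and grip the ring.

Request:
jog_arm(turn=[[0,0,0],[0,0,0],[0,0,0],[0,0,0],[0,0,0],[0,0,0],[0,0,0],[0,0,0],[0,0,0],[0,0,0]], translation=[[0.001,0,0.04],[0.001,0,0.08],[0.001,0,0.11],[0.001,0,0.131],[0.001,0,0.131],[0.001,0,0.131],[0.001,0,0.131],[0.001,0,0.131],[0.001,0,0.131],[0.001,0,0.131]], grip=[0,0,0,0,0,1,1,1,1,1], force=25)

```text
clock: 3.75
tool_pos: [0.631, -0.1805, 0.0678]
eef_rot: [0.975, 0.221, 0.0, 0.0]
contact_force: [-1.6, 1.3, 6.7]
opening: 0.69
finger_force: 25.0
```

Request:
jog_arm(turn=[[0,0,0],[0,0,0],[0,0,0],[0,0,0],[0,0,0],[0,0,0],[0,0,0],[0,0,0],[0,0,0],[0,0,0],[0,0,0],[0,0,0],[0,0,0],[0,0,0],[0,0,0],[0,0,0],[0,0,0]], translation=[[0,0,-0.01],[0,0,-0.04],[0,0,-0.08],[0,0,-0.12],[0,0,-0.15],[0.004,-0.025,-0.16],[0.01,-0.065,-0.16],[0.016,-0.105,-0.16],[0.022,-0.145,-0.16],[0.028,-0.185,-0.16],[0.034,-0.225,-0.16],[0.04,-0.265,-0.16],[0.045,-0.298,-0.16],[0.048,-0.318,-0.16],[0.048,-0.318,-0.16],[0.048,-0.318,-0.16],[0.048,-0.318,-0.16]], grip=[1,1,1,1,1,1,1,1,1,1,1,1,1,1,1,1,1], force=40)

```text
clock: 5.88
tool_pos: [0.5368, 0.1253, 0.2265]
eef_rot: [0.975, 0.22, -0.0, 0.001]
contact_force: [0.8, 0.4, -7.9]
opening: 0.688
finger_force: 40.0
```

Run:
```python
from plant import cams,r,models
import cv2,numpy as np
from h import *
s=r.get_state();print(np.round(s["tool_pos"],4),np.round(s["eef_rot"],3),np.round(s["q"],2),np.round(s["contact_force"],1),s["finger_force"],s["opening"])
im=cams.snapshot("scene")[:,:,::-1];t=cams.snapshot("top")[:,:,::-1]
for c in("scene","top"):
  for n in ("impeller","impeller_ring"):
    print(c,n,[(round(d["p"],2),np.round(d["position"],3).tolist()) for d in models.place_of(c,n)][:3])
cv2.imwrite("pics/carry.png",np.hstack([cv2.resize(im[100:320,240:480],None,fx=1.65,fy=1.65),cv2.resize(t[140:360,150:390],None,fx=1.65,fy=1.65)]))
```

```text
[0.5368 0.1253 0.2265] [ 0.975  0.22  -0.     0.001] [-0.26  0.63 -0.09  1.83  0.08  0.69 -1.52] [ 0.8  0.4 -7.9] 40.00531325924385 0.6875499020751509
scene impeller [(0.88, [0.537, 0.124, 0.16])]
scene impeller_ring [(0.61, [0.532, 0.125, 0.22])]
top impeller [(0.51, [0.531, 0.125, 0.157])]
top impeller_ring []
```

View pics/carry.png

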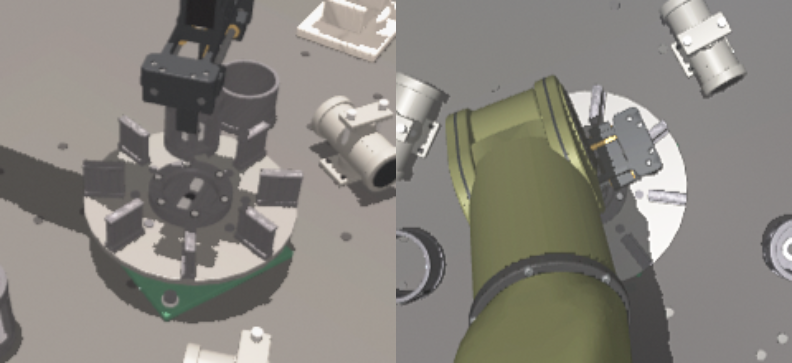

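Request:
jog_arm(turn=[[0,0,0],[0,0,0],[0,0,0],[0,0,0],[0,0,0],[0,0,0]], translation=[[0.002,-0.002,0.02],[0.002,-0.002,0.04],[0.002,-0.002,0.055],[0.002,-0.002,0.064],[0.002,-0.002,0.064],[0.002,-0.002,0.064]], grip=[1,1,1,1,1,1])

```text
clock: 6.92
tool_pos: [0.5383, 0.1296, 0.1633]
eef_rot: [0.975, 0.221, 0.001, -0.0]
contact_force: [0.4, 0.0, -7.2]
opening: 0.689
finger_force: 40.0
```

Run:
```python
from plant import cams,r,models
import cv2,numpy as np
from h import *
s=r.get_state();print(np.round(s["tool_pos"],4),np.round(s["contact_force"],1))
im=cams.snapshot("scene")[:,:,::-1].copy();p=cams.camera_params("scene")
for n in ("impeller",): print([(round(d["p"],2),np.round(d["position"],3).tolist()) for d in models.place_of("scene",n)][:3])
from scipy.spatial.transform import Rotation as R
big=cv2.resize(im[140:300,270:450],None,fx=3.6,fy=3.6,interpolation=cv2.INTER_CUBIC)
def draw(c,z,rad,col):
    a=np.linspace(0,6.283,90);P=np.stack([c[0]+rad*np.cos(a),c[1]+rad*np.sin(a),0*a+z],-1)-np.array(p["eye"])
    q=R.from_quat(p["orientation"]).inv().apply(P);u=p["fx"]*q[:,0]/-q[:,2]+p["cx"];v=-p["fy"]*q[:,1]/-q[:,2]+p["cy"]
    cv2.polylines(big,[np.int32(np.stack([(u-270)*3.6,(v-140)*3.6],-1))],True,col,1)
t=s["tool_pos"]
draw((.5365,.128),.090,.05,(0,0,255)); draw((.5365,.128),.090,.0355,(0,0,255))
draw(t,t[2]-.068+.002,.031,(0,255,0)); draw(t,t[2]+.004,.031,(0,255,0))
cv2.imwrite("pics/close.png",big)
```

```text
[0.5383 0.1296 0.1633] [ 0.4  0.  -7.2]
[(0.73, [0.537, 0.125, 0.096])]
```

View pics/close.png

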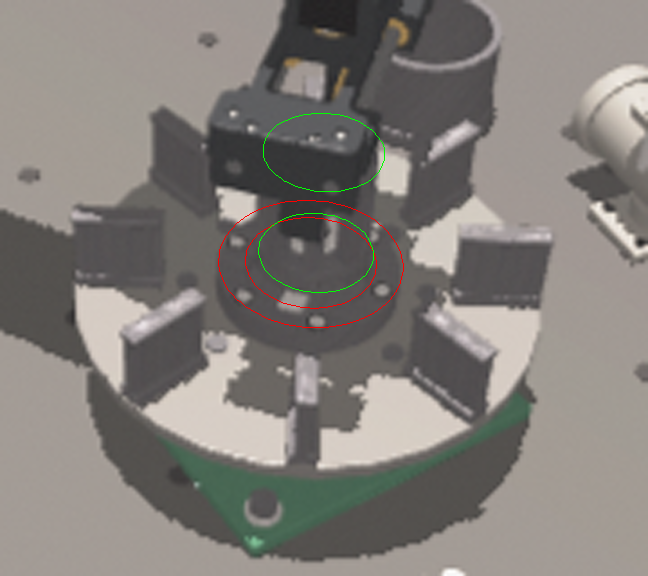

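Held low over the hub (hub centre near (310,262), one dog visible at (293,300)). I'm lowering it gently into the recess until it touches.

Request:
jog_arm(turn=[[0,0,0],[0,0,0],[0,0,0],[0,0,0],[0,0,0]], translation=[[0.0,0.001,0.002],[0.0,0.001,0.004],[0.0,0.001,0.006],[0.0,0.001,0.008],[0.0,0.001,0.008]], grip=[1,1,1,1,1])

```text
clock: 7.65
tool_pos: [0.538, 0.1286, 0.1545]
eef_rot: [0.975, 0.221, -0.0, 0.0]
contact_force: [0.0, -0.5, -8.1]
opening: 0.685
finger_force: 40.0
```

Request:
jog_arm(turn=[[0,0,0],[0,0,0],[0,0,0],[0,0,0],[0,0,0]], translation=[[0,0,0.001],[0,0,0.002],[0,0,0.003],[0,0,0.004],[0,0,0.004]], grip=[1,1,1,1,1])

```text
clock: 8.28
tool_pos: [0.5385, 0.1288, 0.1517]
eef_rot: [0.975, 0.221, 0.001, -0.0]
contact_force: [-1.4, -0.3, 3.9]
opening: 0.69
finger_force: 40.0
```

Touched the dogs (underside near 84 mm, about 12 N). Next I turn under light pressure.

Request:
jog_arm(turn=[[0,0,-0.08],[0,0,-0.16],[0,0,-0.24],[0,0,-0.32],[0,0,-0.4],[0,0,-0.48],[0,0,-0.48]], translation=[[0,0,0.001],[0,0,0.001],[0,0,0.001],[0,0,0.001],[0,0,0.001],[0,0,0.001],[0,0,0.001]], grip=[1,1,1,1,1,1,1])

```text
clock: 9.15
tool_pos: [0.5397, 0.1293, 0.1517]
eef_rot: [0.895, 0.447, 0.002, 0.0]
contact_force: [-1.5, -0.2, 10.6]
opening: 0.69
finger_force: 40.0
```

Request:
jog_arm(turn=[[0,0,-0.08],[0,0,-0.16],[0,0,-0.24],[0,0,-0.32],[0,0,-0.4],[0,0,-0.48],[0,0,-0.56],[0,0,-0.56]], translation=[[0,0,0],[0,0,0],[0,0,0],[0,0,0],[0,0,0],[0,0,0],[0,0,0],[0,0,0]], grip=[1,1,1,1,1,1,1,1])

```text
clock: 10.15
tool_pos: [0.5384, 0.1291, 0.1516]
eef_rot: [0.736, 0.677, 0.001, 0.0]
contact_force: [-3.3, -0.1, 13.6]
opening: 0.689
finger_force: 40.0
```

Request:
jog_arm(turn=[[0,0,-0.08],[0,0,-0.16],[0,0,-0.24],[0,0,-0.32],[0,0,-0.4],[0,0,-0.48],[0,0,-0.56],[0,0,-0.56]], translation=[[0,0,0],[0,0,0],[0,0,0],[0,0,0],[0,0,0],[0,0,0],[0,0,0],[0,0,0]], grip=[1,1,1,1,1,1,1,1])

```text
clock: 11.15
tool_pos: [0.5373, 0.1287, 0.1516]
eef_rot: [0.52, 0.854, -0.0, 0.0]
contact_force: [-6.7, -0.5, 15.5]
opening: 0.692
finger_force: 40.0
```

Request:
jog_arm(turn=[[0,0,-0.08],[0,0,-0.16],[0,0,-0.24],[0,0,-0.32],[0,0,-0.4],[0,0,-0.48],[0,0,-0.56],[0,0,-0.56]], translation=[[0,-0.001,0],[0,-0.001,0],[0,-0.001,0],[0,-0.001,0],[0,-0.001,0],[0,-0.001,0],[0,-0.001,0],[0,-0.001,0]], grip=[1,1,1,1,1,1,1,1])

```text
clock: 12.15
tool_pos: [0.5376, 0.1274, 0.1508]
eef_rot: [0.265, 0.964, -0.0, 0.001]
contact_force: [-2.4, -2.2, 6.5]
opening: 0.689
finger_force: 40.0
```

Force fell and the tool sank slightly, so this may be alignment. I'll probe downward.

Request:
jog_arm(turn=[[0,0,0],[0,0,0],[0,0,0]], translation=[[0,0,0.001],[0,0,0.002],[0,0,0.002]], grip=[1,1,1])

```text
clock: 12.52
tool_pos: [0.5389, 0.1267, 0.1499]
eef_rot: [0.266, 0.964, -0.001, 0.002]
contact_force: [-1.7, -5.0, 14.5]
opening: 0.688
finger_force: 40.0
```

Request:
jog_arm(turn=[[0,0,-0.05],[0,0,-0.1],[0,0,-0.15],[0,0,-0.2],[0,0,-0.2]], translation=[[0,0,0],[0,0,0],[0,0,0],[0,0,0],[0,0,0]], grip=[1,1,1,1,1])

```text
clock: 13.15
tool_pos: [0.5372, 0.1273, 0.147]
eef_rot: [0.168, 0.986, -0.0, -0.0]
contact_force: [-0.2, 0.1, -8.7]
opening: 0.692
finger_force: 40.0
```

The force is back to free hanging, so the groove has found the dogs. I'm lowering to the floor.

Request:
jog_arm(turn=[[0,0,0],[0,0,0],[0,0,0],[0,0,0],[0,0,0],[0,0,0]], translation=[[0,0,0.001],[0,0,0.002],[0,0,0.003],[0,0,0.004],[0,0,0.005],[0,0,0.005]], grip=[1,1,1,1,1,1])

```text
clock: 13.9
tool_pos: [0.5365, 0.1283, 0.1442]
eef_rot: [0.167, 0.986, -0.001, 0.0]
contact_force: [-6.1, -2.3, 9.1]
opening: 0.689
finger_force: 40.0
```

Request:
jog_arm(turn=[[0,0,0],[0,0,0],[0,0,0],[0,0,0],[0,0,0],[0,0,0],[0,0,0],[0,0,0],[0,0,0]], translation=[[0,0,0],[0,0,0],[0,0,0],[0,0,0],[0,0,-0.02],[0,0,-0.05],[0,0,-0.09],[0,0,-0.13],[0,0,-0.13]], grip=[0.15,0,0,0,0,0,0,0,0])

```text
clock: 15.02
tool_pos: [0.5388, 0.1297, 0.2769]
eef_rot: [0.167, 0.986, 0.002, 0.003]
contact_force: [-0.2, 0.2, -0.7]
opening: 1.0
finger_force: 0.0
```

Run:
```python
from plant import cams,r,models
import cv2,numpy as np
s=r.get_state();print(np.round(s["tool_pos"],4),np.round(s["contact_force"],1),s["opening"],s["finger_force"])
im=cams.snapshot("scene")[:,:,::-1]
for n in ("impeller","impeller_ring"): print([(round(d["p"],2),np.round(d["position"],3).tolist()) for d in models.place_of("scene",n)][:3])
cv2.imwrite("pics/done.png",cv2.resize(im[100:300,270:450],None,fx=3,fy=3,interpolation=cv2.INTER_CUBIC))
```

```text
[0.5388 0.1297 0.2769] [-0.2  0.2 -0.7] 0.9997413754232175 0.0
[(0.65, [0.542, 0.129, 0.077])]
[(0.75, [0.535, 0.127, 0.137]), (0.56, [0.538, 0.129, -0.002])]
```

View pics/done.png

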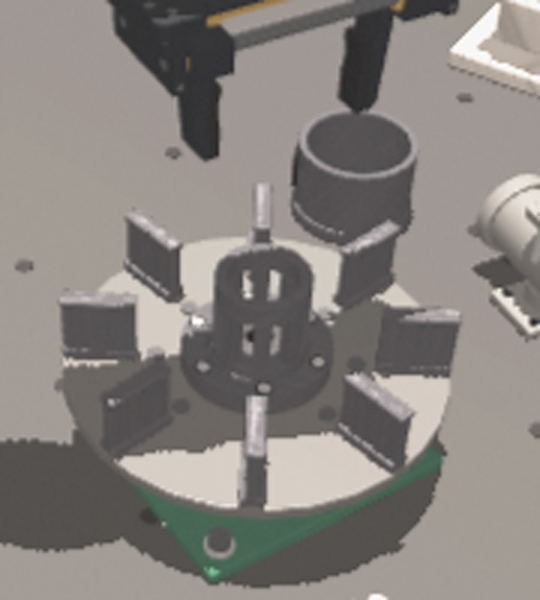

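The picture shows the impeller upright and sunk in the hub at about (262,320), with the gripper open and clear above it. The tool also dropped about 7.5 mm from first contact on the dogs.

```bash
python3 -c "
from plant import r
print(r.finish_job())"
```

```text
the job is handed in; nothing more can be done
None
```

The small impeller is in the hub recess, open end up and let go, and the job is handed in at about 15 s of the 64 s allowed; a 7.5 mm sink (8 mm expected) and the last picture indicate it is fully home, but the hand-in returned no verdict.

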